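# Clear the jar, stow the scoop and shut the coffee cabinet

## Task

The closed glass jar is in the way of the low cabinet's sliding door: first lift it off and set it gently upright in the middle of the round coaster. Then put the scoop down inside the cabinet's open well, and after that feed the loose door into its runners from their open end and slide it fully home against the stop. Do not tip the jar over, and leave the jebena, the cups and the spatula where they are.

Things in the scene. Friction and masses are not known exactly. Their poses are not given: they have to be found in the camera images.
- cabinet: Low grey metal cabinet fixed to the bench, 164 (x) by 360 (y) by 90 mm high; origin at the centre of its underside, x across, y along the door's track, z up. The top is at z = 90 mm: its -y half (y -180 to 12 mm) is a bare landing where the jar stands at the start; its +y half has an open well between the door's two steel runners.
- well_floor (a point): Centre of the well's floor, in the cabinet at x 0, y 85, z 45 mm (45 mm below the top); cabinet's axes. The well measures 105 (x) by 146 mm (y). The runner lips on both sides leave 108 mm (x) free above it; the lips' tops are 104 mm above the bench.
- track_mouth (a point): Middle of the runners' open end, on the landing's surface, in the cabinet at x 0, y -5, z 90 mm; cabinet's axes. The runners go from here 175 mm to +y: side walls at x = +-68 mm, lips reaching in to x = +-54 mm, 10 mm above the surface and 4 mm thick, so the door fits under them but cannot drop between them. Two wings, 30 mm to -y, flare to x = +-76 mm.
- door_home (a point): Where the pull's centre (point door_pull) is when the door is fully home: in the cabinet at x 0, y 85, z 118.5 mm; cabinet's axes. A steel stop closes the runners' +y end at y 170 mm, where the door's front edge then touches it.
- door_pull (a point): Centre of the pull of the loose sliding door: grey metal plate 130 (x) by 170 (y) by 6 mm, 0.3 kg, lying on the bench; on its middle an upright dark wooden bar 14 (x) by 70 (y) by 45 mm high. The point is 28.5 mm above the plate's underside, 22.5 mm below the bar's top; plate's axes, z up. Same either way round; its y goes along the cabinet's y. It slides easily.
- scoop_bowl (a point): Centre of the bowl of the plastic scoop, half-way up (17 mm above its flat underside). The bowl is 62 (x) by 46 (y) by 34 mm high, open on top and at +x, walls 4 mm; a flat handle, 16 wide and 10 thick, goes on 50 mm to -x, 27 mm above the underside. 112 mm long in all, 50 g; the scoop's middle is 25 mm to -x of this point. It fits in the well only lengthwise, along the cabinet's y, either way round.
- jar_center (a point): Centre of the closed glass jar with a twist cap, 60 mm in diameter and 110 mm high, about 0.35 kg; the point is on its axis 55 mm above its underside; z up. It stands on the cabinet's landing.
- coaster: Round flat wooden coaster fixed to the bench, 110 mm in diameter and 6 mm thick; origin at the centre of its underside.
- jebena: Bystander: clay coffee pot 210 mm high, body 128 mm wide, with spout and handle; origin at the centre of its underside.
- cini0: Bystander: white ceramic handleless cup, 64 mm wide, 50 mm high; origin at the centre of its underside.
- cini1: Bystander: second cup of the same kind.
- spatula: Bystander: wooden spatula 200 mm long lying flat; origin at the middle of its underside, x along it.
There are look-alikes about, which are no part of the job. Of the things that look like the part that bears jar_center, the larger one is meant. Leave any blue look-alike of the part that bears door_pull alone.

How it is judged:
By the outcome, as a careful person would: the job done as asked, in the order asked, and still so for the second after the job is handed in, with the robot touching nothing.
It also fails if it takes over 72 s, if anything falls off the work surface, if the arm or the gripper's body presses on something with over 40 N, if the wrist force passes 120 N, or if a joint passes its speed limit or range.

## Robot

A 7-joint arm with a two-finger parallel gripper is mounted at the origin on the work surface. World frame = base frame: x ahead of the robot, y to its left, z up, the work surface at z = 0. Lengths are in mm, angles in rad, forces in N, time in s.
With the tool pointing down it reaches from about 425 to 950 mm from the base axis. Payload 4.7 kg.
Tool frame: the origin (TCP) lies between the finger pads; the fingertips stand 8 mm ahead of it and the grasp point (between the pads) lies 11 mm behind it; z points along the fingers, y is the line along which they close (so a half turn about z gives the same grasp; the last joint's range is limited). The gripper opens to 87 mm and grips with 3 to 60 N. Pads are 19 mm wide; open, the fingers measure 117 mm over their backs; the gripper's body (75 mm by 190 mm) begins 51 mm behind the grasp point.
Start: joints at [-1.241, 0.469, -0.049, 1.532, 0.024, 1.141, -0.082], TCP at [236.988, 632.049, 230.573] pointing down, gripper open.
Joint ranges: [-2.59, 2.59], [-0.33, 1.99], [-1.39, 1.29], [0.1, 2.45], [-1.04, 4.18], [0.21, 1.99], [-2.66, 2.66]. Speed limits (rad/s): [2.57, 2.57, 3.14, 3.14, 3.14, 3.14, 3.14].

## Interface

Orientations are given as a rotation vector (axis times angle).
In Python, from workcell import robot gives the robot as it stands.
- The arm moves only by the tool jog_arm, never from a script. Its argument "series" is a list of rows, each an object of numbers: "tx", "ty", "tz": the shift along the world's x, y, z in mm; "wx", "wy", "wz": the turn, a rotation vector about the world's x, y, z in degrees; "jaw": the finger opening in mm, from 0 to 87. In form: [{"tx": .., "ty": .., "tz": .., "wx": .., "wy": .., "wz": .., "jaw": ..}, ...]. A call has exactly 5 rows; each row shifts and turns the commanded pose from where the row before left it; what a row does not reach is not made up. A row lasts 1/10 s, in which the tool goes at most 50 mm and 8.59 degrees, less where a joint would pass 70% of its speed; a pose out of reach is approached as far as the arm can. A call is refused whole if a number of a shift passes 50 or a number of a turn 8.59, either way. A call with a gripper value outside its range is refused whole. The fingers move at their own pace and stop on an object; "grip_force" is the grip in N (left out, the last holds). Time passes only in rows, so rows that do not move let the fingers close, or fill a call up. It gives the time, the measured TCP pose, the force, the opening and the grip force at its end, in the units of the state.
- robot.sense(): the state, without advancing time (a new reading comes with each control period).
- robot.snapshot(name): name is "scene" or "top" or "wrist"; returns (picture, depth): 420x560x3 uint8, blue, green, red; 420x560 float32, mm along the optical axis (not along the pixel's ray), 0 where there is no reading.
- robot.camera_model(name): a dict with "fx", "fy", "cx", "cy" (pixels), "view" (4x4, takes a point from world to camera coordinates); the wrist camera has in their place "T_tool_cam" (4x4, takes a point from camera to tool coordinates, whose origin is the TCP and whose axes are the flange's). Camera axes: x right, y down, z forward; pixel columns grow to the right and rows downward; lengths in mm; the calibration is good to about 2 mm. A picture is of the moment at which its call begins: read the wrist's pose just before it. camera_model takes no time and is no camera call.
- robot.hand_in(): hands the job in; it is judged then, once.
Trained networks look in the newest picture that a camera, given by its name, has taken for a name from the list of things; names that differ only in an ending like _2 or _b are one class to them, and where a whole thing is asked for, a point or a joint stands for the part that bears it (a point fixed in the world has none). Each returns a list of dicts, best first, with "p" (0 to 1); they miss things now and then, are a little off and sometimes report something else, mostly with a low value. They report only what shows in the picture. A call takes as long as a camera call. They do not tell look-alikes from the thing itself.
- robot.recognise(camera, label): "centre" ([column, row] in pixels, amid what is visible of it).
The state is a dict: "clock": time; "joints": joint angles; "joint_velocities": joint speeds; "joint_torque": joint torques, N m; "tool_pos": TCP position; "ee_rot": TCP orientation; "ft_force": force on the tool from outside, world axes, zero at the start; "ft_torque": the same for the moment, N m; "grip_width": opening from 0.0 (shut) to 1.0 (fully open); "finger_force": force on a finger pad.
Only numpy, scipy, OpenCV 4.12 (cv2) and the standard library are available. Lean on these libraries where they do the work, as an engineer would, in place of code of your own. Each camera call takes 0.05 s, during which the arm holds its last target. There are 200 camera calls.

## Working session

There is one attempt and no reset: what is moved stays moved. The work goes in short steps, Python scripts to look and compute and a tool call to move; the robot and the scene stay as the last step left them, time stands still between calls to the robot, and variables do not carry over. Pictures are saved under pics/ and viewed, at most 10 in all, crops included, and the job is handed in when it is done.

Besides the shell and the picture viewer there is one more tool, called as name(argument=value, ...), one argument or row to a line, values as JSON. jog_arm: Moves the arm, as the interface text tells. Its arguments: {"type":"object","properties":{"series":{"type":"array"},"grip_force":{"type":"number"}},"required":["series"]}

```bash
mkdir -p pics; cat > h.py <<'E'
import numpy as np, cv2
from workcell import robot
def cam(name,st=None):
    m=robot.camera_model(name)
    if 'view' in m: return m,np.linalg.inv(np.array(m['view']))
    st=st or robot.sense()
    T=np.eye(4);T[:3,:3]=cv2.Rodrigues(np.array(st['ee_rot'],float))[0];T[:3,3]=st['tool_pos']
    return m,T@np.array(m['T_tool_cam'])
def cloud(name):
    m,T=cam(name); im,d=robot.snapshot(name)
    v,u=np.mgrid[:d.shape[0],:d.shape[1]]
    P=np.stack([(u-m['cx'])/m['fx']*d,(v-m['cy'])/m['fy']*d,d],-1)@T[:3,:3].T+T[:3,3]
    P[d==0]=np.nan
    return im,d,P
E
python3 - <<'E'
from h import *
s=robot.sense();print(s['clock'],s['tool_pos'],s['ee_rot'],s['grip_width'])
for n in ['scene','top']:
    im,d,P=cloud(n);cv2.imwrite(f'pics/{n}0.png',im);np.save(n+'0.npy',P)
    for l in ['cabinet','door_pull','scoop_bowl','jar_center','coaster','jebena','cini0','spatula']:
        for r in robot.recognise(n,l):
            c=[int(round(x)) for x in r['centre']]
            if r['p']>.2: print(n,l,c,round(r['p'],2),P[min(c[1],419),min(c[0],559)].round())
print(robot.sense()['clock'])
E
```

```text
0.0 [236.81055481 631.4568637  229.45394057] [-0.56046263 -3.09089473  0.00317065] 1.0010729248936119
scene cabinet [292, 262] 0.71 [692.   9. 103.]
scene door_pull [416, 177] 0.94 [229. 376.   5.]
scene door_pull [431, 229] 0.82 [470. 376.   9.]
scene door_pull [324, 319] 0.25 [775.  81.   6.]
scene scoop_bowl [154, 215] 0.57 [ 442. -369.   28.]
scene jar_center [180, 307] 0.86 [ 782. -237.   50.]
scene jar_center [237, 230] 0.65 [ 656. -115.  166.]
scene coaster [271, 216] 0.93 [415. -53.   4.]
scene jebena [123, 268] 0.68 [ 722. -366.  110.]
scene cini0 [249, 319] 0.8 [777. -87.   6.]
scene cini0 [324, 318] 0.78 [775.  81.  10.]
scene cini0 [237, 231] 0.39 [ 655. -115.  162.]
scene spatula [453, 277] 0.88 [636. 400.  -0.]
top cabinet [279, 181] 0.8 [620.  -0.  52.]
top cabinet [306, 125] 0.48 [808. -93.   2.]
top door_pull [164, 315] 0.94 [214. 365.  33.]
top door_pull [160, 238] 0.81 [452. 384.   4.]
top scoop_bowl [399, 245] 0.74 [ 411. -379.    3.]
top jar_center [326, 174] 0.67 [ 617. -132.  202.]
top jar_center [351, 134] 0.54 [ 757. -226.   76.]
top coaster [295, 239] 0.88 [438. -47.  11.]
top jebena [404, 157] 0.71 [ 670. -368.  142.]
top cini0 [305, 126] 0.69 [804. -89.   4.]
top cini0 [252, 127] 0.63 [806.  83.  -2.]
top spatula [149, 181] 0.9 [636. 418.   5.]
0.9
```

View pics/top0.png

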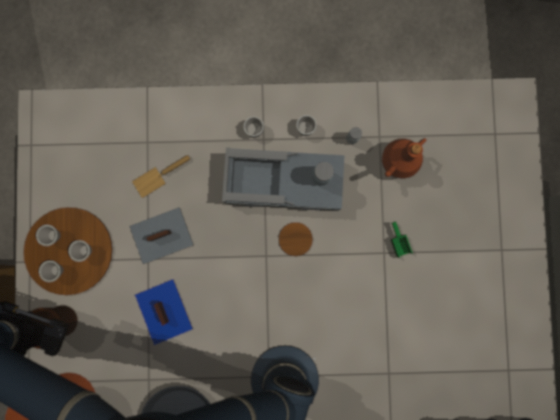

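View pics/scene0.png

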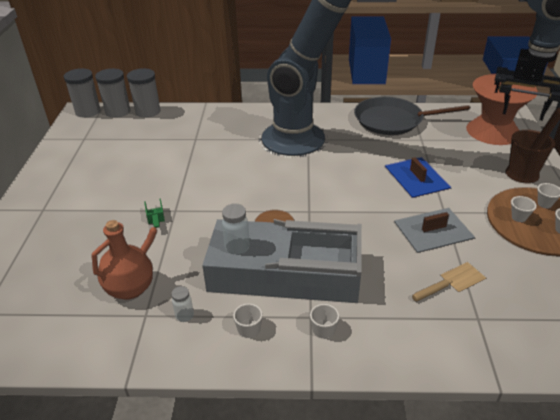

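Top view: cabinet at (283,180) with its well to the left (+y), jar on the landing at (323,172), grey door at (161,235), and the blue look-alike at (165,311). The green scoop is at (400,240), handle up, and the coaster at (295,239). The small jar at (353,135) is the look-alike. Next I'll measure the poses.

```bash
cat > m.py <<'E'
from h import *
def rect(p):
    r=cv2.minAreaRect(p[:,:2].astype(np.float32)); return np.round(r[0],1),np.round(r[1],1),round(r[2],1)
def hsv(im): return cv2.cvtColor(im,cv2.COLOR_BGR2HSV).astype(int)
E
python3 - <<'E'
from m import *
for n in ['top','scene']:
    im=cv2.imread(f'pics/{n}0.png');P=np.load(n+'0.npy');H=hsv(im);X,Y,Z=P[...,0],P[...,1],P[...,2]
    def box(a,b,c,d,e,f): return (X>a)&(X<b)&(Y>c)&(Y<d)&(Z>e)&(Z<f)
    def rep(l,m):
        m=cv2.morphologyEx(m.astype(np.uint8),cv2.MORPH_OPEN,np.ones((2,2)))>0
        if m.sum()>4: print(n,l,m.sum(),rect(P[m]),P[m].mean(0).round(1),np.percentile(Z[m],[5,50,95]).round(1))
    rep('bench',box(400,480,50,250,-50,50))
    rep('cab',box(500,760,-220,220,70,125))
    rep('jar',box(550,720,-200,-60,130,260))
    rep('coaster',box(360,520,-130,30,-30,40)&(H[...,1]>90)&(H[...,0]<25))
    rep('scoop',box(330,560,-470,-280,-30,70)&(H[...,0]>45)&(H[...,0]<85)&(H[...,1]>100))
    rep('bar',box(380,560,290,480,28,70))
    rep('plate',box(380,560,280,480,-30,70)&(H[...,0]>85)&(H[...,0]<125)&(H[...,1]>25))
E
```

```text
top bench 1544 (array([nan, nan]), array([0., 0.]), 0.0) [nan nan nan] [nan nan nan]
top cab 4594 (array([626.2, -15.8]), array([385.7, 179.9]), 86.2) [nan nan nan] [nan nan nan]
top jar 382 (array([ 642. , -151.4]), array([34.7, 49.9]), 133.7) [nan nan nan] [nan nan nan]
top coaster 882 (array([435.6, -50.7]), array([ 80.1, 106.1]), 53.3) [nan nan nan] [nan nan nan]
top scoop 314 (array([ 427.5, -373.8]), array([104.9,  44.9]), 17.8) [nan nan nan] [nan nan nan]
top bar 120 (array([457.6, 385. ]), array([12. , 80.8]), 20.4) [nan nan nan] [nan nan nan]
scene bench 813 (array([490.2, 144.8]), array([141. , 222.3]), 44.5) [nan nan nan] [nan nan nan]
scene cab 6617 (array([653.7,  45.2]), array([224.5, 458.3]), 28.0) [nan nan nan] [nan nan nan]
scene jar 878 (array([ 518.1, -112.2]), array([ 54.3, 283. ]), 85.8) [nan nan nan] [nan nan nan]
scene coaster 299 (array([466.5, -48.8]), array([ 98. , 154.3]), 79.1) [nan nan nan] [nan nan nan]
scene scoop 228 (array([ 436.4, -367.2]), array([110.6,  42. ]), 16.7) [ 441.5 -364.9   21. ] [ 0.7 27.  34.8]
scene bar 236 (array([449.8, 397.7]), array([ 20.9, 117.5]), 38.2) [nan nan nan] [nan nan nan]
```

jog_arm(
  series=[
    {"tx": 20, "ty": -30, "tz": 30},
    {"tx": 22, "ty": -40, "tz": 15},
    {"tx": 22, "ty": -40, "tz": 10},
    {"tx": 22, "ty": -40, "tz": 5},
    {"tx": 20, "ty": -30, "tz": 0},
  ],
)

```text
invalid input at $.series[0]: expected keys tx, ty, tz, wx, wy, wz, jaw
```

jog_arm(
  series=[
    {"tx": 18, "ty": -44, "tz": 10, "wx": 0, "wy": 0, "wz": -4.6, "jaw": 87},
    {"tx": 18, "ty": -44, "tz": 10, "wx": 0, "wy": 0, "wz": -4.6, "jaw": 87},
    {"tx": 18, "ty": -44, "tz": 10, "wx": 0, "wy": 0, "wz": -4.6, "jaw": 87},
    {"tx": 18, "ty": -44, "tz": 10, "wx": 0, "wy": 0, "wz": -4.6, "jaw": 87},
    {"tx": 18, "ty": -44, "tz": 10, "wx": 0, "wy": 0, "wz": -4.6, "jaw": 87},
  ],
)

```text
clock: 1.4
tool_pos: [327.5, 410.2, 281.2]
ee_rot: [1.17, 2.915, 0.001]
ft_force: [0.4, 0.5, -0.0]
grip_width: 0.998
finger_force: 0.0
```

jog_arm(
  series=[
    {"tx": 18, "ty": -44, "tz": 10, "wx": 0, "wy": 0, "wz": -4.6, "jaw": 87},
    {"tx": 18, "ty": -44, "tz": 10, "wx": 0, "wy": 0, "wz": -4.6, "jaw": 87},
    {"tx": 18, "ty": -44, "tz": 10, "wx": 0, "wy": 0, "wz": -4.6, "jaw": 87},
    {"tx": 18, "ty": -44, "tz": 10, "wx": 0, "wy": 0, "wz": -4.6, "jaw": 87},
    {"tx": 18, "ty": -44, "tz": 10, "wx": 0, "wy": 0, "wz": -4.6, "jaw": 87},
  ],
)

```text
clock: 1.9
tool_pos: [417.4, 190.1, 331.4]
ee_rot: [1.728, 2.624, 0.002]
ft_force: [0.9, 0.2, 0.4]
grip_width: 1.003
finger_force: 0.0
```

jog_arm(
  series=[
    {"tx": 18, "ty": -44, "tz": 10, "wx": 0, "wy": 0, "wz": -4.6, "jaw": 87},
    {"tx": 18, "ty": -44, "tz": 10, "wx": 0, "wy": 0, "wz": -4.6, "jaw": 87},
    {"tx": 18, "ty": -44, "tz": 10, "wx": 0, "wy": 0, "wz": -4.6, "jaw": 87},
    {"tx": 18, "ty": -44, "tz": 10, "wx": 0, "wy": 0, "wz": -4.6, "jaw": 87},
    {"tx": 18, "ty": -44, "tz": 10, "wx": 0, "wy": 0, "wz": -4.6, "jaw": 87},
  ],
)

```text
clock: 2.4
tool_pos: [507.2, -29.8, 381.5]
ee_rot: [2.216, 2.226, 0.002]
ft_force: [1.4, -0.2, -0.2]
grip_width: 0.998
finger_force: 0.0
```

```bash
python3 - <<'E'
from m import *
im,d,P=cloud('wrist');cv2.imwrite('pics/w1.png',im);np.save('w1.npy',P)
print(np.round(robot.camera_model('wrist')['T_tool_cam'],2), robot.camera_model('wrist')['fx'])
it,dt,Pt=cloud('top');np.save('top1.npy',Pt);cv2.imwrite('pics/top1.png',it)
for n,im,P in [('wrist',im,P),('top',it,Pt)]:
    H=hsv(im);X,Y,Z=P[...,0],P[...,1],P[...,2]
    def box(a,b,c,d,e,f): return (X>a)&(X<b)&(Y>c)&(Y<d)&(Z>e)&(Z<f)
    def rep(l,m):
        if m.sum()>4: print(n,l,m.sum(),rect(P[m]),P[m].mean(0).round(1),np.percentile(Z[m],[5,50,95]).round(1))
    rep('bench',box(400,480,50,250,-50,50))
    rep('landing',box(500,760,-220,0,80,97))
    rep('cab',box(500,760,-220,220,80,125))
    rep('jar',box(550,720,-200,-60,190,215))
    rep('coaster',box(360,520,-130,30,-30,40)&(H[...,1]>90)&(H[...,0]<25))
    rep('bar',box(380,560,290,480,35,70))
    rep('plate',box(380,560,280,480,-30,30)&(H[...,0]>85)&(H[...,0]<125)&(H[...,1]>25))
    rep('scoop',box(330,560,-470,-280,-30,70)&(H[...,0]>45)&(H[...,0]<85)&(H[...,1]>100))
E
```

```text
[[  -0.     -0.95   -0.3    80.84]
 [   1.     -0.      0.      0.6 ]
 [  -0.     -0.3     0.95 -153.91]
 [   0.      0.      0.      1.  ]] 297.1652129026783
wrist bench 5970 (array([440. , 140.5]), array([ 80. , 179.3]), 0.0) [ 4.40e+02  1.45e+02 -4.00e-01] [-2.1 -0.4  1.1]
wrist landing 9376 (array([616.5, -94.4]), array([198.3, 167.9]), 85.2) [608.8 -81.4  89.7] [88.3 89.9 91.3]
wrist cab 18556 (array([623.6, -13.5]), array([361. , 167.7]), 85.1) [619.9   2.7  94.6] [ 88.   90.5 104.7]
wrist jar 338 (array([ 639.9, -112.4]), array([15.7, 44.7]), 45.6) [ 638.2 -111.3  199.1] [193.6 199.8 200.8]
wrist coaster 2848 (array([440. , -46.7]), array([109.1, 106.4]), 89.6) [440.1 -45.2   5.8] [4.2 5.7 7.3]
wrist scoop 911 (array([ 433. , -372.5]), array([109.7,  46.9]), 16.5) [ 419.8 -375.7   21.1] [ 3.6 23.9 34.1]
top bench 1551 (array([440. , 150.6]), array([198.5,  79.8]), 90.0) [440.  150.2  -0.9] [-6.2 -0.8  4.2]
top landing 999 (array([616.8, -94.2]), array([198.7, 167. ]), 84.8) [ 644.2 -139.6   89.7] [85.5 89.6 94.3]
top cab 2427 (array([623.6, -13.2]), array([361. , 168.1]), 85.2) [639.9  -1.3  95.5] [ 85.5  93.  106.8]
top jar 199 (array([ 631.6, -126.6]), array([50.9, 42.2]), 72.4) [ 632.3 -126.4  199.7] [195.4 200.  203.4]
top bar 114 (array([461.9, 381.5]), array([14.6, 69.2]), 19.2) [461.9 380.   48.3] [40.1 48.4 53.7]
top scoop 312 (array([ 431.4, -372.7]), array([104.4,  44.6]), 15.5) [ 418.6 -379.3   16. ] [ 0.2  9.3 35.4]
```

View pics/w1.png

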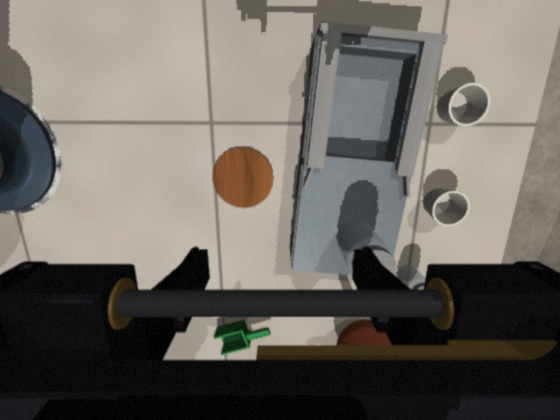

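jog_arm(
  series=[
    {"tx": 32, "ty": -24, "tz": -30, "wx": 0, "wy": 0, "wz": 0, "jaw": 87},
    {"tx": 32, "ty": -24, "tz": -30, "wx": 0, "wy": 0, "wz": 0, "jaw": 87},
    {"tx": 32, "ty": -24, "tz": -30, "wx": 0, "wy": 0, "wz": 0, "jaw": 87},
    {"tx": 29, "ty": -25, "tz": -30, "wx": 0, "wy": 0, "wz": 0, "jaw": 87},
    {"tx": 0, "ty": 0, "tz": -20, "wx": 0, "wy": 0, "wz": 0, "jaw": 87},
  ],
)

```text
clock: 3.0
tool_pos: [633.3, -128.2, 237.1]
ee_rot: [2.216, 2.226, -0.007]
ft_force: [-1.3, -0.2, -0.7]
grip_width: 0.997
finger_force: 0.0
```

```bash
python3 - <<'E'
from m import *
print(robot.sense()['tool_pos'])
im,d,P=cloud('scene');Z=P[...,2];X=P[...,0];Y=P[...,1]
cv2.imwrite('pics/s2.png',cv2.resize(im[150:330,130:330],None,fx=3,fy=3))
E
```

```text
[ 633.32910934 -128.21327368  237.10557969]
```

View pics/s2.png

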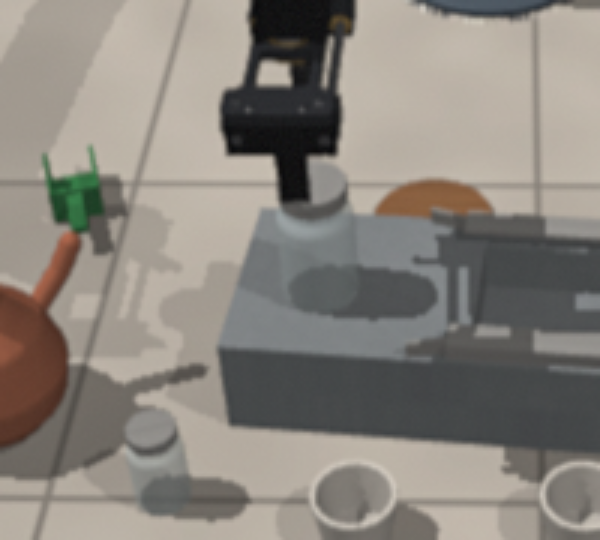

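```bash
python3 - <<'E'
from m import *
for f in ['top0','top1','scene0','w1']:
    P=np.load(f+'.npy').reshape(-1,3)
    m=(P[:,0]>550)&(P[:,0]<720)&(P[:,1]>-200)&(P[:,1]<-60)&(P[:,2]>188)&(P[:,2]<212)
    p=P[m]
    if len(p)>5: print(f,m.sum(),rect(p),p.min(0).round(),p.max(0).round(),cv2.minEnclosingCircle(p[:,:2].astype(np.float32)))
E
```

```text
top0 285 (array([ 626. , -124.1]), array([50.2, 50.9]), 87.2) [ 600. -150.  189.] [651. -99. 207.] ((626.6478271484375, -125.13023376464844), 26.563392639160156)
top1 199 (array([ 631.6, -126.6]), array([50.9, 42.2]), 72.4) [ 605. -149.  194.] [ 652. -101.  206.] ((627.1033935546875, -125.39779663085938), 26.091489791870117)
scene0 361 (array([ 629. , -122.7]), array([53.7, 53.6]), 51.5) [ 598. -149.  188.] [656. -97. 203.] ((626.9834594726562, -123.88025665283203), 29.273237228393555)
w1 353 (array([ 627.4, -114.6]), array([31.8, 52.6]), 86.9) [ 601. -132.  188.] [653. -99. 202.] ((626.9280395507812, -124.87781524658203), 26.387100219726562)
```

jog_arm(
  series=[
    {"tx": -5, "ty": 2, "tz": 0, "wx": 0, "wy": 0, "wz": 0, "jaw": 87},
    {"tx": 0, "ty": 0, "tz": -30, "wx": 0, "wy": 0, "wz": 0, "jaw": 87},
    {"tx": 0, "ty": 0, "tz": -33, "wx": 0, "wy": 0, "wz": 0, "jaw": 87},
    {"tx": 0, "ty": 0, "tz": -25, "wx": 0, "wy": 0, "wz": 0, "jaw": 87},
    {"tx": 0, "ty": 0, "tz": -5, "wx": 0, "wy": 0, "wz": 0, "jaw": 87},
  ],
)

```text
clock: 3.55
tool_pos: [625.6, -120.8, 146.8]
ee_rot: [-2.208, -2.23, 0.001]
ft_force: [0.2, 0.3, 0.5]
grip_width: 1.0
finger_force: 0.0
```

jog_arm(
  series=[
    {"tx": 0, "ty": 0, "tz": 0, "wx": 0, "wy": 0, "wz": 0, "jaw": 66},
    {"tx": 0, "ty": 0, "tz": 0, "wx": 0, "wy": 0, "wz": 0, "jaw": 55},
    {"tx": 0, "ty": 0, "tz": 0, "wx": 0, "wy": 0, "wz": 0, "jaw": 40},
    {"tx": 0, "ty": 0, "tz": 0, "wx": 0, "wy": 0, "wz": 0, "jaw": 40},
    {"tx": 0, "ty": 0, "tz": 0, "wx": 0, "wy": 0, "wz": 0, "jaw": 40},
  ],
  grip_force=25,
)

```text
clock: 4.05
tool_pos: [627.1, -123.2, 148.7]
ee_rot: [2.213, 2.23, 0.001]
ft_force: [-1.6, -0.3, 5.8]
grip_width: 0.686
finger_force: 25.0
```

jog_arm(
  series=[
    {"tx": 0, "ty": 0, "tz": 10, "wx": 0, "wy": 0, "wz": 0, "jaw": 40},
    {"tx": 0, "ty": 0, "tz": 20, "wx": 0, "wy": 0, "wz": 0, "jaw": 40},
    {"tx": -10, "ty": 4, "tz": 20, "wx": 0, "wy": 0, "wz": 0, "jaw": 40},
    {"tx": -20, "ty": 8, "tz": 0, "wx": 0, "wy": 0, "wz": 0, "jaw": 40},
    {"tx": -30, "ty": 12, "tz": 0, "wx": 0, "wy": 0, "wz": 0, "jaw": 40},
  ],
  grip_force=30,
)

```text
clock: 4.55
tool_pos: [567.6, -99.4, 198.3]
ee_rot: [2.212, 2.227, 0.001]
ft_force: [-0.8, 1.6, -2.2]
grip_width: 0.681
finger_force: 30.0
```

jog_arm(
  series=[
    {"tx": -30, "ty": 13, "tz": 0, "wx": 0, "wy": 0, "wz": 0, "jaw": 40},
    {"tx": -30, "ty": 13, "tz": 0, "wx": 0, "wy": 0, "wz": 0, "jaw": 40},
    {"tx": -30, "ty": 13, "tz": 0, "wx": 0, "wy": 0, "wz": 0, "jaw": 40},
    {"tx": -25, "ty": 10, "tz": -10, "wx": 0, "wy": 0, "wz": 0, "jaw": 40},
    {"tx": -12, "ty": 4, "tz": -20, "wx": 0, "wy": 0, "wz": 0, "jaw": 40},
  ],
)

```text
clock: 5.05
tool_pos: [438.6, -44.9, 168.3]
ee_rot: [-2.211, -2.231, -0.005]
ft_force: [0.8, 0.8, -3.0]
grip_width: 0.681
finger_force: 30.0
```

jog_arm(
  series=[
    {"tx": 0, "ty": 0, "tz": -25, "wx": 0, "wy": 0, "wz": 0, "jaw": 40},
    {"tx": 0, "ty": 0, "tz": -25, "wx": 0, "wy": 0, "wz": 0, "jaw": 40},
    {"tx": 0, "ty": 0, "tz": -25, "wx": 0, "wy": 0, "wz": 0, "jaw": 40},
    {"tx": 0, "ty": 0, "tz": -15, "wx": 0, "wy": 0, "wz": 0, "jaw": 40},
    {"tx": 0, "ty": 0, "tz": -8, "wx": 0, "wy": 0, "wz": 0, "jaw": 40},
  ],
)

```text
clock: 5.55
tool_pos: [439.3, -46.0, 68.6]
ee_rot: [-2.212, -2.229, 0.002]
ft_force: [-0.4, 0.7, -2.9]
grip_width: 0.681
finger_force: 30.0
```

jog_arm(
  series=[
    {"tx": 0, "ty": 0, "tz": -2, "wx": 0, "wy": 0, "wz": 0, "jaw": 40},
    {"tx": 0, "ty": 0, "tz": -1, "wx": 0, "wy": 0, "wz": 0, "jaw": 40},
    {"tx": 0, "ty": 0, "tz": -1, "wx": 0, "wy": 0, "wz": 0, "jaw": 40},
    {"tx": 0, "ty": 0, "tz": -1, "wx": 0, "wy": 0, "wz": 0, "jaw": 40},
    {"tx": 0, "ty": 0, "tz": -1, "wx": 0, "wy": 0, "wz": 0, "jaw": 40},
  ],
)

```text
clock: 6.05
tool_pos: [440.5, -45.9, 64.5]
ee_rot: [2.213, 2.23, 0.002]
ft_force: [-5.2, 0.4, 18.6]
grip_width: 0.679
finger_force: 30.0
```

jog_arm(
  series=[
    {"tx": 0, "ty": 0, "tz": 0.3, "wx": 0, "wy": 0, "wz": 0, "jaw": 60},
    {"tx": 0, "ty": 0, "tz": 0, "wx": 0, "wy": 0, "wz": 0, "jaw": 66},
    {"tx": 0, "ty": 0, "tz": 0, "wx": 0, "wy": 0, "wz": 0, "jaw": 80},
    {"tx": 0, "ty": 0, "tz": 0, "wx": 0, "wy": 0, "wz": 0, "jaw": 87},
    {"tx": 0, "ty": 0, "tz": 0, "wx": 0, "wy": 0, "wz": 0, "jaw": 87},
  ],
)

```text
clock: 6.55
tool_pos: [440.1, -45.9, 63.9]
ee_rot: [2.213, 2.23, 0.0]
ft_force: [0.8, -0.4, -0.6]
grip_width: 0.94
finger_force: 0.0
```

jog_arm(
  series=[
    {"tx": 0, "ty": 0, "tz": 15, "wx": 0, "wy": 0, "wz": 0, "jaw": 87},
    {"tx": 0, "ty": 0, "tz": 35, "wx": 0, "wy": 0, "wz": 0, "jaw": 87},
    {"tx": 0, "ty": 0, "tz": 45, "wx": 0, "wy": 0, "wz": 0, "jaw": 87},
    {"tx": 0, "ty": 0, "tz": 45, "wx": 0, "wy": 0, "wz": 0, "jaw": 87},
    {"tx": 0, "ty": -10, "tz": 45, "wx": 0, "wy": 0, "wz": 0, "jaw": 87},
  ],
)

```text
clock: 7.05
tool_pos: [439.6, -55.1, 250.5]
ee_rot: [-2.21, -2.232, -0.0]
ft_force: [0.2, 0.0, -1.2]
grip_width: 0.998
finger_force: 0.0
```

```bash
python3 - <<'E'
from m import *
print(robot.sense()['tool_pos'])
for n in ['scene','top','wrist']:
    im,d,Q=cloud(n);P=Q.reshape(-1,3)
    m=(P[:,0]>370)&(P[:,0]<510)&(P[:,1]>-120)&(P[:,1]<30)&(P[:,2]>106)&(P[:,2]<122)
    if m.sum()>5: print(n,m.sum(),rect(P[m]),cv2.minEnclosingCircle(P[m][:,:2].astype(np.float32)))
    H=hsv(im).reshape(-1,3)
    g=(P[:,0]>330)&(P[:,0]<560)&(P[:,1]>-470)&(P[:,1]<-280)&(H[:,0]>45)&(H[:,0]<85)&(H[:,1]>100)
    h=g&(P[:,2]>21)&(P[:,2]<45)
    for k in (g,h):
        if k.sum()>5: print(n,k.sum(),rect(P[k]),np.percentile(P[k][:,2],[5,50,95]).round(1))
    np.save(n+'3.npy',Q);cv2.imwrite(f'pics/{n}3.png',im)
E
```

```text
[439.63653488 -55.14948276 250.48051098]
scene 245 (array([442.3, -46.3]), array([55.5, 51.4]), 32.3) ((440.79107666015625, -45.87791442871094), 29.930896759033203)
scene 229 (array([ 434.8, -368.9]), array([108.2,  42.1]), 19.2) [ 2.  27.5 34.4]
scene 137 (array([ 451.7, -370.6]), array([71.1, 46.3]), 3.7) [23.3 30.6 35.4]
top 314 (array([ 431.1, -370.9]), array([104.3,  45.5]), 19.2) [-0.   8.7 35.6]
top 131 (array([ 432.9, -370.9]), array([100.9,  44.5]), 17.8) [23.8 31.5 37.9]
wrist 2101 (array([441. , -47.8]), array([51.8, 51.9]), 88.1) ((440.4565734863281, -48.29833221435547), 26.61045265197754)
```

jog_arm(
  series=[
    {"tx": -8, "ty": -34, "tz": 1, "wx": 0, "wy": 0, "wz": -7.3, "jaw": 87},
    {"tx": -8, "ty": -34, "tz": 1, "wx": 0, "wy": 0, "wz": -7.3, "jaw": 87},
    {"tx": -8, "ty": -34, "tz": 1, "wx": 0, "wy": 0, "wz": -7.3, "jaw": 87},
    {"tx": -8, "ty": -34, "tz": 1, "wx": 0, "wy": 0, "wz": -7.3, "jaw": 87},
    {"tx": -8, "ty": -34, "tz": 1, "wx": 0, "wy": 0, "wz": -7.3, "jaw": 87},
  ],
)

```text
clock: 7.7
tool_pos: [398.7, -226.5, 252.7]
ee_rot: [-2.802, -1.417, 0.002]
ft_force: [-0.5, -0.5, -0.3]
grip_width: 1.001
finger_force: 0.0
```

jog_arm(
  series=[
    {"tx": -8, "ty": -34, "tz": 1, "wx": 0, "wy": 0, "wz": -7.3, "jaw": 87},
    {"tx": -8, "ty": -34, "tz": 1, "wx": 0, "wy": 0, "wz": -7.3, "jaw": 87},
    {"tx": -8, "ty": -34, "tz": 1, "wx": 0, "wy": 0, "wz": -7.3, "jaw": 87},
    {"tx": -8, "ty": -34, "tz": 1, "wx": 0, "wy": 0, "wz": -7.3, "jaw": 87},
    {"tx": -8, "ty": -34, "tz": 1, "wx": 0, "wy": 0, "wz": -7.3, "jaw": 87},
  ],
)

```text
clock: 8.2
tool_pos: [359.2, -396.3, 257.4]
ee_rot: [-3.105, -0.468, 0.003]
ft_force: [0.5, 0.0, -0.1]
grip_width: 0.999
finger_force: 0.0
```

```bash
python3 - <<'E'
from m import *
s=robot.sense();print(s['tool_pos'],s['ee_rot'],s['joints'])
im,d,Q=cloud('wrist');P=Q.reshape(-1,3);H=hsv(im).reshape(-1,3)
g=(P[:,0]>330)&(P[:,0]<560)&(P[:,1]>-470)&(P[:,1]<-280)&(H[:,0]>45)&(H[:,0]<85)&(H[:,1]>100)
for k in (g,g&(P[:,2]>31),g&(P[:,2]>20)):
    if k.sum()>5: print(k.sum(),rect(P[k]),np.percentile(P[k][:,2],[5,50,95]).round(1))
p=P[g&(P[:,2]>2)]
c,_,a=cv2.minAreaRect(p[:,:2].astype(np.float32));
for a in (16,17,18):
    u=np.array([np.cos(np.radians(a)),np.sin(np.radians(a))]);v=np.array([-u[1],u[0]])
    s_=p[:,:2]@u;t=p[:,:2]@v
    for lo in range(int(s_.min()),int(s_.max()),10):
        k=(s_>=lo)&(s_<lo+10);print(a,lo,t[k].min().round(),t[k].max().round(),p[k][:,2].max().round()) if a==17 else 0
    print(a,np.percentile(s_,[0.2,99.8]).round(1),np.percentile(t,[.2,99.8]).round(1))
cv2.imwrite('pics/w4.png',im)
E
```

```text
[ 359.23495426 -396.3215092   257.38944571] [-3.10463004e+00 -4.68490232e-01  2.77883235e-03] [-0.05871429  0.3223779   1.03215542  1.87094253 -0.30574803  1.12229159
 -0.18468182]
5955 (array([ 397.2, -384. ]), array([138.6, 137. ]), 61.9) [  3.2 330.6 365.5]
4500 (array([ 396.9, -384.4]), array([137.6, 137. ]), 61.9) [ 31.9 343.3 365.9]
4667 (array([ 397.2, -384. ]), array([138.6, 137. ]), 61.9) [ 31.3 342.8 365.8]
16 [229.  367.4] [-561.9 -398. ]
17 217 -534.0 -436.0 321.0
17 227 -534.0 -436.0 332.0
17 237 -541.0 -413.0 362.0
17 247 -566.0 -405.0 368.0
17 257 -571.0 -399.0 355.0
17 267 -506.0 -462.0 36.0
17 277 -505.0 -462.0 36.0
17 287 -505.0 -461.0 36.0
17 297 -506.0 -461.0 35.0
17 307 -505.0 -461.0 36.0
17 317 -490.0 -477.0 34.0
17 327 -490.0 -477.0 33.0
17 337 -490.0 -477.0 34.0
17 347 -490.0 -477.0 33.0
17 357 -490.0 -476.0 34.0
17 [220.2 359.1] [-566.6 -402.6]
18 [211.7 350.6] [-571.2 -407.2]
```

View pics/w4.png

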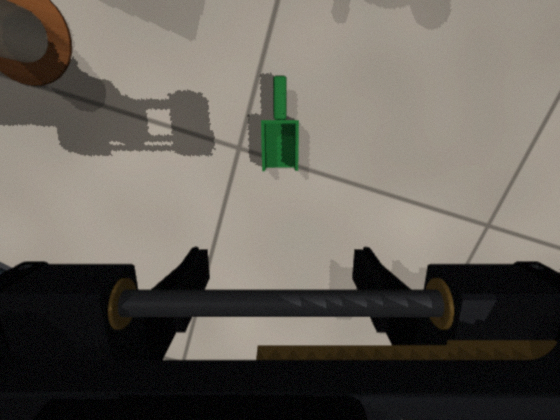

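jog_arm(
  series=[
    {"tx": 20, "ty": 6, "tz": -40, "wx": 0, "wy": 0, "wz": 0, "jaw": 87},
    {"tx": 20, "ty": 6, "tz": -40, "wx": 0, "wy": 0, "wz": 0, "jaw": 87},
    {"tx": 18, "ty": 6, "tz": -40, "wx": 0, "wy": 0, "wz": 0, "jaw": 87},
    {"tx": 0, "ty": 0, "tz": -40, "wx": 0, "wy": 0, "wz": 0, "jaw": 75},
    {"tx": 0, "ty": 0, "tz": -30, "wx": 0, "wy": 0, "wz": 0, "jaw": 75},
  ],
)

```text
clock: 8.75
tool_pos: [416.9, -375.7, 64.7]
ee_rot: [-3.101, -0.478, 0.007]
ft_force: [-0.1, -0.5, -0.5]
grip_width: 0.906
finger_force: 0.0
```

jog_arm(
  series=[
    {"tx": 0, "ty": 0, "tz": -25, "wx": 0, "wy": 0, "wz": 0, "jaw": 75},
    {"tx": 0, "ty": 0, "tz": -15, "wx": 0, "wy": 0, "wz": 0, "jaw": 75},
    {"tx": 0, "ty": 0, "tz": -10, "wx": 0, "wy": 0, "wz": 0, "jaw": 75},
    {"tx": 0, "ty": 0, "tz": -5, "wx": 0, "wy": 0, "wz": 0, "jaw": 75},
    {"tx": 0, "ty": 0, "tz": 0, "wx": 0, "wy": 0, "wz": 0, "jaw": 75},
  ],
)

```text
clock: 9.25
tool_pos: [418.0, -378.1, 13.9]
ee_rot: [3.105, 0.476, 0.0]
ft_force: [-0.3, -0.1, -0.1]
grip_width: 0.867
finger_force: 0.0
```

jog_arm(
  series=[
    {"tx": 0, "ty": 0, "tz": -2, "wx": 0, "wy": 0, "wz": 0, "jaw": 55},
    {"tx": 0, "ty": 0, "tz": 0, "wx": 0, "wy": 0, "wz": 0, "jaw": 45},
    {"tx": 0, "ty": 0, "tz": 0, "wx": 0, "wy": 0, "wz": 0, "jaw": 35},
    {"tx": 0, "ty": 0, "tz": 0, "wx": 0, "wy": 0, "wz": 0, "jaw": 35},
    {"tx": 0, "ty": 0, "tz": 0, "wx": 0, "wy": 0, "wz": 0, "jaw": 35},
  ],
  grip_force=15,
)

```text
clock: 9.75
tool_pos: [418.2, -378.0, 12.2]
ee_rot: [3.105, 0.476, 0.001]
ft_force: [-0.4, 0.5, 1.6]
grip_width: 0.527
finger_force: 15.0
```

```bash
python3 - <<'E'
from m import *
s=robot.sense();print(s['tool_pos'],s['ee_rot'],s['grip_width']*87,s['joints'])
# well centre refined from first wrist view
P=np.load('w1.npy').reshape(-1,3)
a=-4.9
ex=np.array([np.cos(np.radians(a)),np.sin(np.radians(a))]);ey=np.array([-ex[1],ex[0]])
q=P[:,:2]-[623.6,-13.3];x=q@ex;y=q@ey;z=P[:,2]
k=(abs(z-45)<4)&(abs(x)<70)&(abs(y)<180);print('floor',k.sum(),np.percentile(x[k],[1,99]).round(1),np.percentile(y[k],[1,99]).round(1))
k=(z>100)&(z<108)&(abs(x)<90)&(abs(y)<185);
for lo in range(-40,180,20):
    j=k&(y>=lo)&(y<lo+20);xs=np.sort(x[j])
    if len(xs): n=xs[xs<0];p=xs[xs>0];print(lo,np.percentile(n,[2,98]).round(1) if len(n)>3 else '',np.percentile(p,[2,98]).round(1) if len(p)>3 else '')
W=lambda u,v:(np.array([623.6,-13.3])+u*ex+v*ey).round(1)
print('well',W(0,85),'mouth',W(0,-5),'start',W(0,-125))
E
```

```text
[ 418.17872302 -377.96218294   12.18991588] [3.10506262e+00 4.76449353e-01 9.00277043e-04] 45.813226038222766 [ 0.14157242  0.68465367  0.71221172  2.00321326 -0.68888561  0.70838476
  0.02339008]
floor 6349 [-42.7  53.6] [ 13.  157.3]
-40 [-78.1 -71.8] [73.  79.9]
-20 [-76.9 -53.8] [54.8 77.8]
0 [-76.7 -53.6] [55.  78.4]
20 [-77.  -53.6] [54.7 78.4]
40 [-76.8 -53.5] [54.8 78.4]
60 [-76.7 -53.6] [54.7 78.2]
80 [-76.8 -53.6] [54.8 78.5]
100 [-76.8 -53.5] [54.8 78.7]
120 [-76.9 -53.6] [54.8 78.3]
140 [-76.8 -53.4] [54.7 78.3]
160 [-79.3  -2. ] [ 2.3 81. ]
well [630.9  71.4] mouth [623.2 -18.3] start [ 612.9 -137.8]
```

jog_arm(
  series=[
    {"tx": 0, "ty": 0, "tz": 20, "wx": 0, "wy": 0, "wz": 0, "jaw": 35},
    {"tx": 0, "ty": 5, "tz": 40, "wx": 0, "wy": 0, "wz": 0, "jaw": 35},
    {"tx": 5, "ty": 15, "tz": 45, "wx": 0, "wy": 0, "wz": 3, "jaw": 35},
    {"tx": 10, "ty": 25, "tz": 40, "wx": 0, "wy": 0, "wz": 5, "jaw": 35},
    {"tx": 15, "ty": 34, "tz": 30, "wx": 0, "wy": 0, "wz": 5, "jaw": 35},
  ],
)

```text
clock: 10.25
tool_pos: [447.6, -300.3, 189.5]
ee_rot: [3.029, 0.823, 0.002]
ft_force: [0.7, -0.0, -1.0]
grip_width: 0.53
finger_force: 15.0
```

jog_arm(
  series=[
    {"tx": 20, "ty": 40, "tz": 8, "wx": 0, "wy": 0, "wz": 6, "jaw": 35},
    {"tx": 20, "ty": 40, "tz": 5, "wx": 0, "wy": 0, "wz": 6, "jaw": 35},
    {"tx": 20, "ty": 40, "tz": 0, "wx": 0, "wy": 0, "wz": 6, "jaw": 35},
    {"tx": 20, "ty": 40, "tz": 0, "wx": 0, "wy": 0, "wz": 6, "jaw": 35},
    {"tx": 20, "ty": 40, "tz": 0, "wx": 0, "wy": 0, "wz": 6, "jaw": 35},
  ],
)

```text
clock: 10.75
tool_pos: [548.4, -97.1, 200.1]
ee_rot: [-2.711, -1.587, -0.001]
ft_force: [-0.2, -0.4, -0.8]
grip_width: 0.532
finger_force: 15.0
```

jog_arm(
  series=[
    {"tx": 20, "ty": 40, "tz": 0, "wx": 0, "wy": 0, "wz": 6, "jaw": 35},
    {"tx": 20, "ty": 40, "tz": 0, "wx": 0, "wy": 0, "wz": 6, "jaw": 35},
    {"tx": 20, "ty": 40, "tz": 0, "wx": 0, "wy": 0, "wz": 6, "jaw": 35},
    {"tx": 15, "ty": 25, "tz": 0, "wx": 0, "wy": 0, "wz": 5, "jaw": 35},
    {"tx": 7, "ty": 5, "tz": 0, "wx": 0, "wy": 0, "wz": 2, "jaw": 35},
  ],
)

```text
clock: 11.25
tool_pos: [630.8, 56.2, 199.2]
ee_rot: [-2.297, -2.14, -0.002]
ft_force: [-0.4, 0.2, -0.8]
grip_width: 0.528
finger_force: 15.0
```

```bash
python3 - <<'E'
from m import *
robot.snapshot('wrist')
s=robot.sense();print(s['tool_pos'],s['ee_rot'],s['grip_width']*87)
r=s['ee_rot'];print(2*np.degrees(np.arctan2(r[1],r[0])))
n='scene';im,d,Q=cloud(n);P=Q.reshape(-1,3);H=hsv(im).reshape(-1,3)
g=(P[:,2]>100)&(P[:,0]>500)&(abs(P[:,1])<250)&(H[:,0]>45)&(H[:,0]<85)&(H[:,1]>100)
print(g.sum(),rect(P[g]),np.percentile(P[g][:,2],[2,50,98]))
cv2.imwrite('pics/s5.png',cv2.resize(im[120:320,200:400],None,fx=3,fy=3))
E
```

```text
[631.32095634  54.16086981 199.33229757] [2.30079161e+00 2.13899192e+00 1.09587515e-03] 46.091081589148324
85.82577028455124
170 (array([681.1,  72.4]), array([ 93.6, 106. ]), 4.0) [188.6301044  203.71737102 272.38301343]
```

View pics/s5.png

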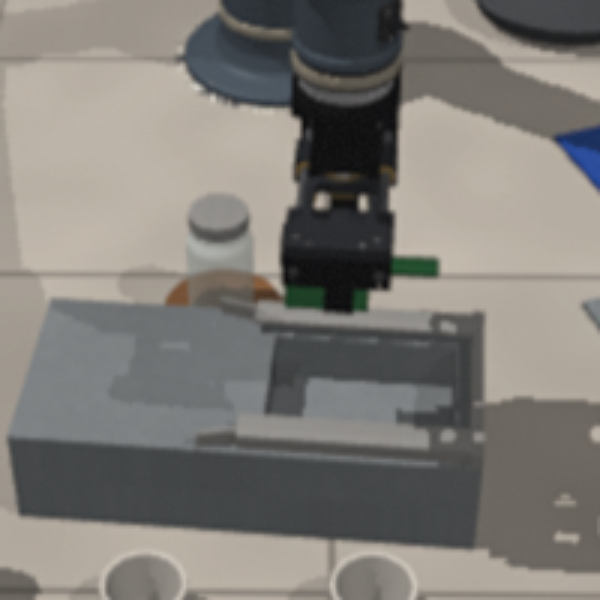

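jog_arm(
  series=[
    {"tx": -1.5, "ty": -2.5, "tz": -10, "wx": 0, "wy": 0, "wz": -0.5, "jaw": 35},
    {"tx": 0, "ty": 0, "tz": -35, "wx": 0, "wy": 0, "wz": 0, "jaw": 35},
    {"tx": 0, "ty": 0, "tz": -40, "wx": 0, "wy": 0, "wz": 0, "jaw": 35},
    {"tx": 0, "ty": 0, "tz": -30, "wx": 0, "wy": 0, "wz": 0, "jaw": 35},
    {"tx": 0, "ty": 0, "tz": -15, "wx": 0, "wy": 0, "wz": 0, "jaw": 35},
  ],
)

```text
clock: 11.85
tool_pos: [625.5, 45.8, 66.8]
ee_rot: [-2.32, -2.114, 0.008]
ft_force: [-1.6, -0.4, -0.8]
grip_width: 0.525
finger_force: 15.0
```

jog_arm(
  series=[
    {"tx": 0, "ty": 0, "tz": -6, "wx": 0, "wy": 0, "wz": 0, "jaw": 35},
    {"tx": 0, "ty": 0, "tz": -3, "wx": 0, "wy": 0, "wz": 0, "jaw": 35},
    {"tx": 0, "ty": 0, "tz": -1, "wx": 0, "wy": 0, "wz": 0, "jaw": 35},
    {"tx": 0, "ty": 0, "tz": -1, "wx": 0, "wy": 0, "wz": 0, "jaw": 35},
    {"tx": 0, "ty": 0, "tz": 0, "wx": 0, "wy": 0, "wz": 0, "jaw": 35},
  ],
)

```text
clock: 12.35
tool_pos: [629.1, 48.7, 59.8]
ee_rot: [2.317, 2.121, 0.003]
ft_force: [0.2, -0.3, -0.7]
grip_width: 0.525
finger_force: 15.0
```

jog_arm(
  series=[
    {"tx": 0, "ty": 2, "tz": -1, "wx": 0, "wy": 0, "wz": 0, "jaw": 35},
    {"tx": 0, "ty": 0, "tz": -1, "wx": 0, "wy": 0, "wz": 0, "jaw": 35},
    {"tx": 0, "ty": 0, "tz": -1, "wx": 0, "wy": 0, "wz": 0, "jaw": 35},
    {"tx": 0, "ty": 0, "tz": 0, "wx": 0, "wy": 0, "wz": 0, "jaw": 35},
    {"tx": 0, "ty": 0, "tz": 0, "wx": 0, "wy": 0, "wz": 0, "jaw": 35},
  ],
)

```text
clock: 12.85
tool_pos: [628.7, 51.2, 57.2]
ee_rot: [-2.316, -2.121, -0.002]
ft_force: [-2.4, 0.6, 8.0]
grip_width: 0.523
finger_force: 15.0
```

jog_arm(
  series=[
    {"tx": 0, "ty": 0, "tz": 0, "wx": 0, "wy": 0, "wz": 0, "jaw": 48},
    {"tx": 0, "ty": 0, "tz": 0, "wx": 0, "wy": 0, "wz": 0, "jaw": 54},
    {"tx": 0, "ty": 0, "tz": 0, "wx": 0, "wy": 0, "wz": 0, "jaw": 58},
    {"tx": 0, "ty": 0, "tz": 0, "wx": 0, "wy": 0, "wz": 0, "jaw": 58},
    {"tx": 0, "ty": 0, "tz": 10, "wx": 0, "wy": 0, "wz": 0, "jaw": 58},
  ],
)

```text
clock: 13.35
tool_pos: [627.3, 50.6, 64.8]
ee_rot: [-2.316, -2.12, 0.004]
ft_force: [0.4, -0.2, -0.8]
grip_width: 0.66
finger_force: 0.0
```

jog_arm(
  series=[
    {"tx": 0, "ty": 0, "tz": 25, "wx": 0, "wy": 0, "wz": 0, "jaw": 58},
    {"tx": 0, "ty": 0, "tz": 40, "wx": 0, "wy": 0, "wz": 0, "jaw": 58},
    {"tx": -10, "ty": 10, "tz": 40, "wx": 0, "wy": 0, "wz": 0, "jaw": 58},
    {"tx": -15, "ty": 30, "tz": 30, "wx": 0, "wy": 0, "wz": 3, "jaw": 58},
    {"tx": -20, "ty": 40, "tz": 20, "wx": 0, "wy": 0, "wz": 5, "jaw": 58},
  ],
)

```text
clock: 13.85
tool_pos: [584.9, 128.6, 224.5]
ee_rot: [2.164, 2.272, 0.006]
ft_force: [0.6, 1.3, 0.3]
grip_width: 0.665
finger_force: 0.0
```

```bash
python3 - <<'E'
from m import *
s=robot.sense();print(s['tool_pos'],s['ee_rot'],s['grip_width']*87)
for n in ['scene','top','wrist']:
    im,d,Q=cloud(n);P=Q.reshape(-1,3);H=hsv(im).reshape(-1,3)
    g=(P[:,2]>30)&(P[:,2]<150)&(P[:,0]>500)&(abs(P[:,1])<250)&(H[:,0]>45)&(H[:,0]<85)&(H[:,1]>100)
    if g.sum()>5: print(n,g.sum(),rect(P[g]),np.percentile(P[g][:,2],[2,50,98]).round(1))
    g=(P[:,0]>380)&(P[:,0]<540)&(P[:,1]>290)&(P[:,1]<480)
    b=g&(P[:,2]>40)&(P[:,2]<60);print(n,'bar',b.sum(),rect(P[b]) if b.sum()>4 else '',np.median(P[b][:,2]))
    b=g&(P[:,2]>3)&(P[:,2]<60)&~((H[:,0]<30)&(H[:,1]>90));print(n,'plate',b.sum(),rect(P[b]) if b.sum()>4 else '')
    cv2.imwrite(f'pics/{n}6.png',im)
E
```

```text
[584.87954023 128.64622526 224.49171452] [2.16403076 2.27219    0.00572495] 57.89047409058874
scene 452 (array([630.6,  67.4]), array([108. ,  51.6]), 86.9) [45.9 72.  80.2]
scene bar 159 (array([463.4, 383.9]), array([20.5, 73.9]), 19.4) 48.216178073617925
scene plate 1524 (array([459.9, 384.8]), array([159.1, 188.6]), 0.5)
top 383 (array([627.2,  65.2]), array([107.8,  45.6]), 87.8) [42.7 51.7 81.2]
top bar 111 (array([462. , 381.8]), array([14.5, 69.2]), 19.1) 49.66934402131801
top plate 1519 (array([459.4, 384.9]), array([189., 159.]), 89.7)
wrist 1823 (array([629.2,  70.1]), array([103.6,  42.9]), 85.0) [47.8 71.6 79.5]
wrist bar 0  nan
wrist plate 4615 (array([476.5, 315.3]), array([129.9,  47.6]), 3.6)
  return _methods._mean(a, axis=axis, dtype=dtype,
  ret = ret.dtype.type(ret / rcount)
```

jog_arm(
  series=[
    {"tx": -20, "ty": 40, "tz": 0, "wx": 0, "wy": 0, "wz": 3.3, "jaw": 58},
    {"tx": -20, "ty": 40, "tz": 0, "wx": 0, "wy": 0, "wz": 3.3, "jaw": 58},
    {"tx": -20, "ty": 40, "tz": 0, "wx": 0, "wy": 0, "wz": 3.3, "jaw": 58},
    {"tx": -20, "ty": 40, "tz": 0, "wx": 0, "wy": 0, "wz": 3.3, "jaw": 50},
    {"tx": -15, "ty": 30, "tz": 0, "wx": 0, "wy": 0, "wz": 3.1, "jaw": 50},
  ],
)

```text
clock: 14.5
tool_pos: [487.4, 322.1, 220.6]
ee_rot: [-1.815, -2.563, 0.001]
ft_force: [0.7, 0.8, -0.2]
grip_width: 0.598
finger_force: 0.0
```

```bash
python3 - <<'E'
from m import *
robot.snapshot('top')
s=robot.sense();print(s['tool_pos'],2*np.degrees(np.arctan2(s['ee_rot'][1],s['ee_rot'][0])))
im,d,Q=cloud('wrist');P=Q.reshape(-1,3);H=hsv(im).reshape(-1,3)
g=(P[:,0]>360)&(P[:,0]<560)&(P[:,1]>270)&(P[:,1]<500)
for lo,hi in ((44,56),(12,56)):
    b=g&(P[:,2]>lo)&(P[:,2]<hi);print('bar',b.sum(),rect(P[b]) if b.sum()>4 else '',np.median(P[b][:,2]))
b=g&(P[:,2]>3.2)&(P[:,2]<56);print('plate',b.sum(),rect(P[b]))
cv2.imwrite('pics/w7.png',im)
E
```

```text
[484.07948921 328.27252236 220.20872538] -250.0648908025329
bar 891 (array([462.2, 381.9]), array([13.8, 68.8]), 19.4) 50.52192587682748
bar 891 (array([462.2, 381.9]), array([13.8, 68.8]), 19.4) 50.52192587682748
plate 15618 (array([462.2, 381.9]), array([130.4, 170.6]), 19.5)
```

View pics/w7.png

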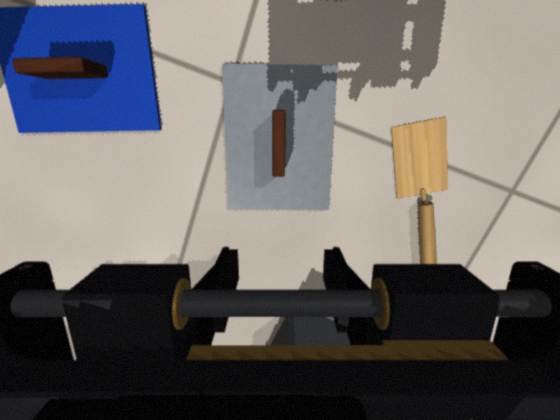

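jog_arm(
  series=[
    {"tx": -11, "ty": 27, "tz": -20, "wx": 0, "wy": 0, "wz": -0.5, "jaw": 50},
    {"tx": -11, "ty": 27, "tz": -40, "wx": 0, "wy": 0, "wz": 0, "jaw": 50},
    {"tx": 0, "ty": 0, "tz": -45, "wx": 0, "wy": 0, "wz": 0, "jaw": 50},
    {"tx": 0, "ty": 0, "tz": -30, "wx": 0, "wy": 0, "wz": 0, "jaw": 50},
    {"tx": 0, "ty": 0, "tz": 0, "wx": 0, "wy": 0, "wz": 0, "jaw": 50},
  ],
)

```text
clock: 15.1
tool_pos: [464.8, 370.6, 81.5]
ee_rot: [-1.833, -2.551, 0.016]
ft_force: [-0.2, -0.0, 0.4]
grip_width: 0.578
finger_force: 0.0
```

jog_arm(
  series=[
    {"tx": 0, "ty": 0, "tz": -30, "wx": 0, "wy": 0, "wz": 0, "jaw": 50},
    {"tx": 0, "ty": 0, "tz": -20, "wx": 0, "wy": 0, "wz": 0, "jaw": 50},
    {"tx": 0, "ty": 0, "tz": -8, "wx": 0, "wy": 0, "wz": 0, "jaw": 50},
    {"tx": 0, "ty": 0, "tz": 0, "wx": 0, "wy": 0, "wz": 0, "jaw": 50},
    {"tx": 0, "ty": 0, "tz": 0, "wx": 0, "wy": 0, "wz": 0, "jaw": 50},
  ],
)

```text
clock: 15.6
tool_pos: [467.9, 374.7, 29.5]
ee_rot: [1.831, 2.552, 0.004]
ft_force: [0.6, 0.5, 1.0]
grip_width: 0.573
finger_force: 0.0
```

jog_arm(
  series=[
    {"tx": -5.7, "ty": 7.2, "tz": 0, "wx": 0, "wy": 0, "wz": 0, "jaw": 50},
    {"tx": 0, "ty": 0, "tz": -4, "wx": 0, "wy": 0, "wz": 0, "jaw": 50},
    {"tx": 0, "ty": 0, "tz": 0, "wx": 0, "wy": 0, "wz": 0, "jaw": 40},
    {"tx": 0, "ty": 0, "tz": 0, "wx": 0, "wy": 0, "wz": 0, "jaw": 30},
    {"tx": 0, "ty": 0, "tz": 0, "wx": 0, "wy": 0, "wz": 0, "jaw": 30},
  ],
)

```text
clock: 16.1
tool_pos: [460.9, 381.6, 24.0]
ee_rot: [1.83, 2.553, 0.0]
ft_force: [0.9, 0.3, -0.4]
grip_width: 0.396
finger_force: 0.0
```

```bash
python3 - <<'E'
from m import *
s=robot.sense();print(s['tool_pos'],2*np.degrees(np.arctan2(s['ee_rot'][1],s['ee_rot'][0])),s['ft_force'])
E
```

```text
[460.902713   381.64487831  23.97063076] 108.73419186924586 [ 0.87643921  0.25672799 -0.40550427]
```

jog_arm(
  series=[
    {"tx": 1.2, "ty": 0, "tz": 0, "wx": 0, "wy": 0, "wz": 0.6, "jaw": 22},
    {"tx": 0, "ty": 0, "tz": 0, "wx": 0, "wy": 0, "wz": 0, "jaw": 10},
    {"tx": 0, "ty": 0, "tz": 0, "wx": 0, "wy": 0, "wz": 0, "jaw": 5},
    {"tx": 0, "ty": 0, "tz": 0, "wx": 0, "wy": 0, "wz": 0, "jaw": 5},
    {"tx": 0, "ty": 0, "tz": 0, "wx": 0, "wy": 0, "wz": 0, "jaw": 5},
  ],
  grip_force=35,
)

```text
clock: 16.6
tool_pos: [462.1, 381.7, 23.9]
ee_rot: [1.817, 2.563, 0.0]
ft_force: [0.6, -0.7, -0.5]
grip_width: 0.159
finger_force: 35.0
```

```bash
python3 - <<'E'
from m import *
s=robot.sense();print(s['tool_pos'],2*np.degrees(np.arctan2(s['ee_rot'][1],s['ee_rot'][0])),s['grip_width']*87,s['finger_force'])
E
```

```text
[462.14656541 381.6798389   23.90756613] 109.34235860472145 13.836894430353276 34.99960125423968
```

jog_arm(
  series=[
    {"tx": 0, "ty": 0, "tz": 15, "wx": 0, "wy": 0, "wz": 0, "jaw": 5},
    {"tx": 0, "ty": 0, "tz": 35, "wx": 0, "wy": 0, "wz": 0, "jaw": 5},
    {"tx": 1, "ty": -3, "tz": 45, "wx": 0, "wy": 0, "wz": 0, "jaw": 5},
    {"tx": 5, "ty": -10, "tz": 45, "wx": 0, "wy": 0, "wz": 0, "jaw": 5},
    {"tx": 10, "ty": -25, "tz": 26, "wx": 0, "wy": 0, "wz": -2, "jaw": 5},
  ],
)

```text
clock: 17.1
tool_pos: [478.0, 346.8, 194.2]
ee_rot: [-1.856, -2.534, -0.01]
ft_force: [0.5, 0.1, -2.5]
grip_width: 0.157
finger_force: 35.0
```

jog_arm(
  series=[
    {"tx": 15, "ty": -40, "tz": 5, "wx": 0, "wy": 0, "wz": -2, "jaw": 5},
    {"tx": 15, "ty": -45, "tz": 0, "wx": 0, "wy": 0, "wz": -2, "jaw": 5},
    {"tx": 15, "ty": -45, "tz": 0, "wx": 0, "wy": 0, "wz": -2, "jaw": 5},
    {"tx": 15, "ty": -45, "tz": 0, "wx": 0, "wy": 0, "wz": -2, "jaw": 5},
    {"tx": 15, "ty": -45, "tz": 0, "wx": 0, "wy": 0, "wz": -2, "jaw": 5},
  ],
)

```text
clock: 17.6
tool_pos: [552.7, 121.9, 195.6]
ee_rot: [-2.076, -2.357, -0.001]
ft_force: [0.2, 1.2, -3.1]
grip_width: 0.156
finger_force: 35.0
```

jog_arm(
  series=[
    {"tx": 15, "ty": -45, "tz": 0, "wx": 0, "wy": 0, "wz": -2, "jaw": 5},
    {"tx": 15, "ty": -45, "tz": 0, "wx": 0, "wy": 0, "wz": -2, "jaw": 5},
    {"tx": 15, "ty": -45, "tz": 0, "wx": 0, "wy": 0, "wz": -2, "jaw": 5},
    {"tx": 10, "ty": -40, "tz": 0, "wx": 0, "wy": 0, "wz": -2, "jaw": 5},
    {"tx": 5, "ty": -35, "tz": 0, "wx": 0, "wy": 0, "wz": -2, "jaw": 5},
  ],
)

```text
clock: 18.1
tool_pos: [613.0, -88.8, 195.5]
ee_rot: [2.275, 2.166, -0.0]
ft_force: [-0.5, 0.7, -3.2]
grip_width: 0.156
finger_force: 35.0
```

jog_arm(
  series=[
    {"tx": 0, "ty": -30, "tz": 0, "wx": 0, "wy": 0, "wz": -2, "jaw": 5},
    {"tx": 0, "ty": -20, "tz": 0, "wx": 0, "wy": 0, "wz": -0.2, "jaw": 5},
    {"tx": 0, "ty": -5, "tz": 0, "wx": 0, "wy": 0, "wz": 0, "jaw": 5},
    {"tx": 0, "ty": 0, "tz": 0, "wx": 0, "wy": 0, "wz": 0, "jaw": 5},
    {"tx": 0, "ty": 0, "tz": 0, "wx": 0, "wy": 0, "wz": 0, "jaw": 5},
  ],
)

```text
clock: 18.6
tool_pos: [613.1, -139.1, 194.8]
ee_rot: [-2.31, -2.127, -0.002]
ft_force: [0.2, 0.3, -3.7]
grip_width: 0.159
finger_force: 35.0
```

```bash
python3 - <<'E'
from m import *
im,d,Q=cloud('wrist');np.save('w8.npy',Q);cv2.imwrite('pics/w8.png',im)
s=robot.sense();print(s['tool_pos'],2*np.degrees(np.arctan2(s['ee_rot'][1],s['ee_rot'][0])),s['grip_width']*87,s['finger_force'],s['ft_force'],s['joints'])
p=Q.reshape(-1,3);z0=s['tool_pos'][2]-23.9
k=(abs(p[:,2]-z0-6)<5)&(np.linalg.norm(p[:,:2]-s['tool_pos'][:2],axis=1)<150)
print('held plate',k.sum(),rect(p[k]),np.median(p[k][:,2]),z0)
a=np.radians(-4.9);ex=np.array([np.cos(a),np.sin(a)]);ey=np.array([-ex[1],ex[0]])
q=p[:,:2]-[624.2,-13.4];x=q@ex;y=q@ey;z=p[:,2]
k=(z>100)&(z<108)&(abs(x)<90)&(abs(y)<185)
for lo in range(-40,180,20):
    j=k&(y>=lo)&(y<lo+20);xs=x[j];n=xs[xs<0];pp=xs[xs>0]
    print(lo,np.percentile(n,[2,98]).round(1) if len(n)>3 else '',np.percentile(pp,[2,98]).round(1) if len(pp)>3 else '')
k&=(abs(x)<85)&(y>150);print(np.percentile(y[k],[1,99]) if k.sum()>3 else '')
E
```

```text
[ 613.212792  -138.841582   194.7534329] -274.6908829228946 13.78261655874624 34.99945504590869 [ 0.13816001 -0.12257551 -3.0357545 ] [-0.29806334  0.47951487  0.63594716  1.71790584 -0.32286068  1.05134999
  0.36472195]
held plate 31528 (array([ 614.4, -131.2]), array([155.4, 130.8]), 85.2) 176.735217870187 170.85343290426783
-40 [-78.6 -72.1] [72.5 79.5]
-20 [-76.8 -53.9] [54.8 77.6]
0 [-77.1 -53.7] [54.4 77.8]
20 [-77.2 -53.6] [54.3 78. ]
40  
60  
80  
100  
120  
140  
160
```

View pics/w8.png

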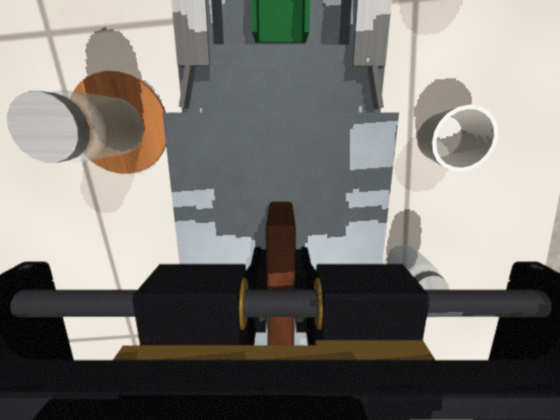

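jog_arm(
  series=[
    {"tx": 0, "ty": -2, "tz": -15, "wx": 0, "wy": 0, "wz": 0, "jaw": 5},
    {"tx": 0, "ty": 0, "tz": -25, "wx": 0, "wy": 0, "wz": 0, "jaw": 5},
    {"tx": 0, "ty": 0, "tz": -20, "wx": 0, "wy": 0, "wz": 0, "jaw": 5},
    {"tx": 0, "ty": 0, "tz": -10, "wx": 0, "wy": 0, "wz": 0, "jaw": 5},
    {"tx": 0, "ty": 0, "tz": -2, "wx": 0, "wy": 0, "wz": 0, "jaw": 5},
  ],
)

```text
clock: 19.15
tool_pos: [612.0, -142.2, 120.9]
ee_rot: [-2.31, -2.125, 0.003]
ft_force: [0.7, -0.3, -2.4]
grip_width: 0.16
finger_force: 35.0
```

jog_arm(
  series=[
    {"tx": 0, "ty": 0, "tz": -2, "wx": 0, "wy": 0, "wz": 0, "jaw": 5},
    {"tx": 0, "ty": 0, "tz": -2, "wx": 0, "wy": 0, "wz": 0, "jaw": 5},
    {"tx": 0, "ty": 0, "tz": 0, "wx": 0, "wy": 0, "wz": 0, "jaw": 5},
    {"tx": 0, "ty": 0, "tz": 0, "wx": 0, "wy": 0, "wz": 0, "jaw": 5},
    {"tx": 0, "ty": 0, "tz": 0, "wx": 0, "wy": 0, "wz": 0, "jaw": 5},
  ],
)

```text
clock: 19.65
tool_pos: [613.3, -143.3, 119.4]
ee_rot: [2.313, 2.125, 0.001]
ft_force: [0.3, -0.3, -3.0]
grip_width: 0.158
finger_force: 35.0
```

```bash
cat > c.py <<'E'
from m import *
s=robot.sense();t=s['tool_pos'];a=np.radians(-4.9)
dx,dy=t[0]-624.4,t[1]+13.4
print('cab x,y',round(dx*np.cos(a)+dy*np.sin(a),2),round(-dx*np.sin(a)+dy*np.cos(a),2),'under z',round(t[2]-23.9,2),'yaw',round(2*np.degrees(np.arctan2(s['ee_rot'][1],s['ee_rot'][0]))%360,2),np.round(s['ft_force'],1),np.round(s['ft_torque'],2),s['clock'],s['grip_width']*87)
E
python3 c.py
```

```text
cab x,y 0.02 -130.37 under z 95.45 yaw 85.15 [ 0.3 -0.3 -3. ] [-0.13  0.1  -0.  ] 19.65 13.741546648099488
```

jog_arm(
  series=[
    {"tx": 0, "ty": 0, "tz": -2, "wx": 0, "wy": 0, "wz": 0, "jaw": 5},
    {"tx": 0, "ty": 0, "tz": -1.5, "wx": 0, "wy": 0, "wz": 0, "jaw": 5},
    {"tx": 0, "ty": 0, "tz": 0, "wx": 0, "wy": 0, "wz": 0, "jaw": 5},
    {"tx": 0.9, "ty": 10, "tz": 0, "wx": 0, "wy": 0, "wz": 0, "jaw": 5},
    {"tx": 0.9, "ty": 10, "tz": 0, "wx": 0, "wy": 0, "wz": 0, "jaw": 5},
  ],
)

```text
clock: 20.15
tool_pos: [614.9, -122.5, 115.4]
ee_rot: [-2.314, -2.125, -0.0]
ft_force: [-0.5, -0.3, -3.0]
grip_width: 0.158
finger_force: 35.0
```

```bash
python3 c.py
```

```text
cab x,y -0.19 -109.53 under z 91.46 yaw 85.11 [-0.5 -0.3 -3. ] [-0.06  0.    0.01] 20.15 13.714736328329113
```

Free of contact. Sliding on through the mouth.

jog_arm(
  series=[
    {"tx": 0.9, "ty": 10, "tz": 0, "wx": 0, "wy": 0, "wz": 0, "jaw": 5},
    {"tx": 0.9, "ty": 10, "tz": 0, "wx": 0, "wy": 0, "wz": 0, "jaw": 5},
    {"tx": 0.9, "ty": 10, "tz": 0, "wx": 0, "wy": 0, "wz": 0, "jaw": 5},
    {"tx": 0.9, "ty": 10, "tz": 0, "wx": 0, "wy": 0, "wz": 0, "jaw": 5},
    {"tx": 0.4, "ty": 5, "tz": 0, "wx": 0, "wy": 0, "wz": 0, "jaw": 5},
  ],
)

```text
clock: 20.65
tool_pos: [619.0, -76.4, 115.3]
ee_rot: [-2.311, -2.127, -0.001]
ft_force: [-0.8, -0.2, -2.3]
grip_width: 0.16
finger_force: 35.0
```

```bash
python3 c.py
```

```text
cab x,y 0.01 -63.23 under z 91.37 yaw 85.24 [-0.8 -0.2 -2.3] [-0.12  0.02 -0.01] 20.65 13.916612334105809
```

jog_arm(
  series=[
    {"tx": 1.3, "ty": 15, "tz": 0, "wx": 0, "wy": 0, "wz": 0, "jaw": 5},
    {"tx": 1.7, "ty": 20, "tz": 0, "wx": 0, "wy": 0, "wz": 0, "jaw": 5},
    {"tx": 1.7, "ty": 20, "tz": 0, "wx": 0, "wy": 0, "wz": 0, "jaw": 5},
    {"tx": 1.7, "ty": 20, "tz": 0, "wx": 0, "wy": 0, "wz": 0, "jaw": 5},
    {"tx": 1.3, "ty": 15, "tz": 0, "wx": 0, "wy": 0, "wz": 0, "jaw": 5},
  ],
)

```text
clock: 21.15
tool_pos: [626.5, 14.2, 115.2]
ee_rot: [-2.312, -2.126, -0.001]
ft_force: [-0.1, 0.3, -2.7]
grip_width: 0.155
finger_force: 35.0
```

```bash
python3 c.py
```

```text
cab x,y -0.21 27.65 under z 91.35 yaw 85.22 [-0.1  0.3 -2.7] [-0.09  0.08 -0.  ] 21.15 13.519515461458926
```

jog_arm(
  series=[
    {"tx": 1.2, "ty": 14, "tz": 0, "wx": 0, "wy": 0, "wz": 0, "jaw": 5},
    {"tx": 1.2, "ty": 14, "tz": 0, "wx": 0, "wy": 0, "wz": 0, "jaw": 5},
    {"tx": 0.9, "ty": 10, "tz": 0, "wx": 0, "wy": 0, "wz": 0, "jaw": 5},
    {"tx": 0.7, "ty": 8, "tz": -0.5, "wx": 0, "wy": 0, "wz": 0, "jaw": 5},
    {"tx": 0.4, "ty": 4, "tz": -0.5, "wx": 0, "wy": 0, "wz": 0, "jaw": 5},
  ],
)

```text
clock: 21.65
tool_pos: [631.0, 62.5, 114.3]
ee_rot: [-2.313, -2.126, -0.0]
ft_force: [-0.6, -0.1, -3.2]
grip_width: 0.161
finger_force: 35.0
```

jog_arm(
  series=[
    {"tx": 0.2, "ty": 2, "tz": 0, "wx": 0, "wy": 0, "wz": 0, "jaw": 5},
    {"tx": 0.1, "ty": 1.5, "tz": 0, "wx": 0, "wy": 0, "wz": 0, "jaw": 5},
    {"tx": 0.1, "ty": 1, "tz": 0, "wx": 0, "wy": 0, "wz": 0, "jaw": 5},
    {"tx": 0.1, "ty": 1, "tz": 0, "wx": 0, "wy": 0, "wz": 0, "jaw": 5},
    {"tx": 0, "ty": 0, "tz": 0, "wx": 0, "wy": 0, "wz": 0, "jaw": 5},
  ],
)

```text
clock: 22.15
tool_pos: [631.4, 67.1, 114.4]
ee_rot: [2.314, 2.125, 0.0]
ft_force: [0.1, 0.4, -3.8]
grip_width: 0.161
finger_force: 35.0
```

```bash
python3 c.py
```

```text
cab x,y 0.11 80.79 under z 90.51 yaw 85.13 [ 0.1  0.4 -3.8] [-0.1   0.06 -0.02] 22.15 14.003064092749142
```

jog_arm(
  series=[
    {"tx": 0.1, "ty": 1, "tz": -0.5, "wx": 0, "wy": 0, "wz": 0, "jaw": 5},
    {"tx": 0.1, "ty": 1, "tz": 0, "wx": 0, "wy": 0, "wz": 0, "jaw": 5},
    {"tx": 0.1, "ty": 1, "tz": 0, "wx": 0, "wy": 0, "wz": 0, "jaw": 5},
    {"tx": 0.1, "ty": 1, "tz": 0, "wx": 0, "wy": 0, "wz": 0, "jaw": 5},
    {"tx": 0, "ty": 0.5, "tz": 0, "wx": 0, "wy": 0, "wz": 0, "jaw": 5},
  ],
)

```text
clock: 22.65
tool_pos: [631.7, 70.7, 114.0]
ee_rot: [2.314, 2.124, -0.002]
ft_force: [-0.1, -3.5, -1.1]
grip_width: 0.157
finger_force: 35.0
```

```bash
python3 c.py
```

```text
cab x,y 0.06 84.38 under z 90.08 yaw 85.11 [-0.1 -3.5 -1.1] [-0.7   0.22 -0.02] 22.65 13.646088813367912
```

jog_arm(
  series=[
    {"tx": 0, "ty": 0.5, "tz": 0, "wx": 0, "wy": 0, "wz": 0, "jaw": 5},
    {"tx": 0.1, "ty": 0.5, "tz": 0, "wx": 0, "wy": 0, "wz": 0, "jaw": 5},
    {"tx": 0, "ty": 0.5, "tz": 0, "wx": 0, "wy": 0, "wz": 0, "jaw": 5},
    {"tx": 0, "ty": 0, "tz": 0, "wx": 0, "wy": 0, "wz": 0, "jaw": 5},
    {"tx": 0, "ty": 0, "tz": 0, "wx": 0, "wy": 0, "wz": 0, "jaw": 5},
  ],
)

```text
clock: 23.15
tool_pos: [631.7, 70.7, 114.1]
ee_rot: [2.314, 2.122, -0.003]
ft_force: [-2.2, -5.8, -0.6]
grip_width: 0.157
finger_force: 35.0
```

```bash
python3 c.py
```

```text
cab x,y 0.05 84.44 under z 90.15 yaw 85.05 [-2.2 -5.8 -0.6] [-1.29  0.34  0.01] 23.15 13.643744313461598
```

jog_arm(
  series=[
    {"tx": 0, "ty": 0, "tz": 0, "wx": 0, "wy": 0, "wz": 0, "jaw": 20},
    {"tx": 0, "ty": 0, "tz": 0, "wx": 0, "wy": 0, "wz": 0, "jaw": 35},
    {"tx": 0, "ty": 0, "tz": 0, "wx": 0, "wy": 0, "wz": 0, "jaw": 40},
    {"tx": 0, "ty": 0, "tz": 0, "wx": 0, "wy": 0, "wz": 0, "jaw": 40},
    {"tx": 0, "ty": 0, "tz": 15, "wx": 0, "wy": 0, "wz": 0, "jaw": 40},
  ],
)

```text
clock: 23.65
tool_pos: [630.5, 73.9, 127.6]
ee_rot: [-2.311, -2.124, 0.005]
ft_force: [-0.2, -0.6, -0.7]
grip_width: 0.435
finger_force: 0.0
```

jog_arm(
  series=[
    {"tx": 0, "ty": 0, "tz": 35, "wx": 0, "wy": 0, "wz": 0, "jaw": 40},
    {"tx": 0, "ty": 0, "tz": 45, "wx": 0, "wy": 0, "wz": 0, "jaw": 40},
    {"tx": -10, "ty": -20, "tz": 45, "wx": 0, "wy": 0, "wz": 0, "jaw": 40},
    {"tx": -10, "ty": -30, "tz": 45, "wx": 0, "wy": 0, "wz": 0, "jaw": 40},
    {"tx": -10, "ty": -30, "tz": 20, "wx": 0, "wy": 0, "wz": 0, "jaw": 40},
  ],
)

```text
clock: 24.15
tool_pos: [604.2, -4.7, 320.0]
ee_rot: [2.309, 2.124, 0.01]
ft_force: [0.6, -0.2, -0.1]
grip_width: 0.455
finger_force: 0.0
```

```bash
python3 - <<'E'
from m import *
robot.snapshot('top')
im,d,Q=cloud('wrist');cv2.imwrite('pics/w9.png',im);p=Q.reshape(-1,3)
a=np.radians(-4.9);q=p[:,:2]-[624.3,-13.4];x=q@[np.cos(a),np.sin(a)];y=q@[-np.sin(a),np.cos(a)];z=p[:,2]
k=(abs(z-141)<5)&(abs(x)<40)&(abs(y-85)<60);print('bar',k.sum(),np.percentile(x[k],[1,99]),np.percentile(y[k],[1,99]),np.median(z[k]))
k=(abs(z-96)<3)&(abs(x)<50)&(abs(y-85)<100)
print('plate',np.percentile(y[k],[.5,99.5]),np.median(z[k]))
E
```

```text
bar 868 [-5.54086867  7.71103529] [ 50.82450428 119.03600175] 140.59082594495973
plate [  0.89398121 169.77532646] 95.74913856634362
```

View pics/w9.png

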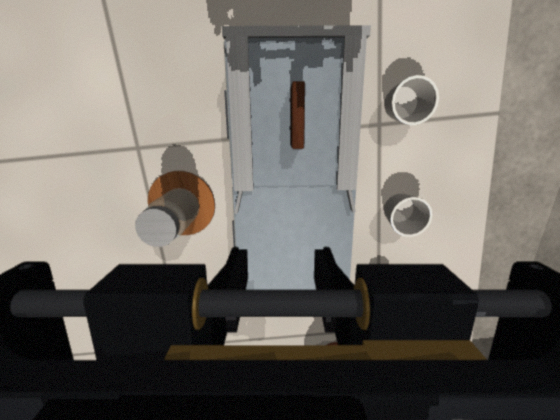

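The door's front edge is at y ≈ 169.8 mm, against the stop, with the bar centred at 84.9 mm. The jar stands upright on the coaster at (160,215) in the picture.

```bash
python3 -c "
from workcell import robot
print(robot.hand_in())"
```

```text
the job is handed in; nothing more can be done
None
```

I handed the job in at about 24 s: the jar stands upright in the middle of the coaster, the scoop lies in the well, and the door is fully home against its stop, with the bystanders left alone.

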